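# Put the flashlight away and lock the boot locker

### The arm

A 6-joint arm with a two-finger parallel gripper is mounted at the origin on the work surface. World frame = base frame: x ahead of the robot, y to its left, z up, the work surface at z = 0. Lengths are in m, angles in rad, forces in N, time in s.
With the tool pointing down it reaches from about 0.325 to 0.925 m from the base axis. Payload 3.1 kg.
Tool frame: the origin (TCP) lies where the fingers leave the gripper's body, on its centre line; the fingertips stand bot.finger_overhang ahead of it and the grasp point (between the pads) lies 54 mm ahead of it (bot.finger_overhang is the distance from the TCP to the fingertips, in m); y points along the fingers, x is the direction in which the jaws open and shut, and the axes are right-handed (so a half turn about y gives the same grasp; the last joint's range is limited). The gripper opens to 85 mm and grips with 20 to 120 N. Pads are 22 mm wide; open, the fingers measure 114 mm over their backs; the gripper's body (76 mm by 85 mm) begins 54 mm behind the grasp point. The pads swing forward as they close: fully open they stand 13 mm farther back than shut.
Start: joints at [1.031, 0.217, 1.613, -0, 1.311, -0.112], TCP at [0.259, 0.569, 0.304] pointing down, gripper open.
Joint ranges: [-2.75, 2.75], [-0.78, 2.1], [0.31, 2.55], [-1.13, 4.27], [0.13, 2.63], [-2.58, 2.58]. Speed limits (rad/s): [2.79, 2.79, 3.14, 3.14, 3.14, 3.14].

### API

Orientations are given as [roll, pitch, yaw] about the fixed x, y, z axes, in that order (R = Rz(yaw) Ry(pitch) Rx(roll)).
In Python, from bench import bot gives the robot as it stands.
- The arm moves only by the tool apply_moves, never from a script. Its argument "rows" is text: rows parted by semicolons, each of 5 numbers parted by spaces: the shift along the tool's x, y, z in units of 40 mm (1.0 is 40 mm), then the turn about the tool's y in units of 6 degrees (1.0 is 6 degrees), then the opening, from 0 (shut) to 1 (fully open). A call has 1 to 8 rows; each row shifts and turns the commanded pose from where the row before left it, along the tool's axes as they then stand; what a row does not reach is not made up. A row lasts 1/8 s, in which the tool goes at most 62.5 mm and 10.7 degrees, less where a joint would pass 70% of its speed; a pose out of reach is approached as far as the arm can. A call is refused whole if a number of a shift passes 1 or a number of a turn 1, either way. A call with a gripper value outside its range is refused whole. The fingers move at their own pace and stop on an object; "newtons" is the grip in N (left out, the last holds). Time passes only in rows, so rows that do not move let the fingers close. It gives the time, the measured TCP pose, the force and the opening at its end, in the units of the state.
- bot.observe(): the state, without advancing time (a new reading comes with each control period).
- bot.get_image(name): name is "side" or "top"; returns the picture (384x512x3 uint8, red, green, blue); there is no depth.
- bot.calibration(name): a dict with "fov_y" (degrees; the focal length in pixels is half the picture's height over the tangent of half this angle, whatever the lens; pixels are square), "cx", "cy" (the principal point, pixels), "k1" (the pictures are not rectified: a ray, as slopes to the right and down, at radius r is drawn at 1 + k1 r^2 times it, then the intrinsics apply), "world_to_cam" (4x4, takes a point from world to camera coordinates). Camera axes: x right, y up, looking along -z (the intrinsics and any distortion apply to the point x, -y, -z); pixel columns grow to the right and rows downward; lengths in m; the calibration is good to about 2 mm. A picture is of the moment at which its call begins. calibration takes no time and is no camera call.
- bot.close_job(): hands the job in, once; it reports no verdict.
The state is a dict: "time_s": time; "joints": joint angles; "dq": joint speeds; "joint_torque": joint torques, N m; "position": TCP position; "tcp_rot": TCP orientation; "contact_force": force on the tool from outside, world axes, zero at the start; "wrist_torque": the same for the moment, N m; "opening": finger opening in m.
Only numpy, scipy, OpenCV 4.12 (cv2) and the standard library are available. Lean on these libraries where they do the work, as an engineer would, in place of code of your own. Each camera call takes 0.05 s, during which the arm holds its last target. There are 200 camera calls.

### The job

Put the flashlight away and lock up the boot locker: lay the flashlight flat in the open tray without dropping it, slide the locker's door fully shut, then press the lock plunger on the door all the way in until it catches and stays down when you let go. Leave the trowel and the polish tin where they are.

Things in the scene. Friction and masses are not known exactly. Their poses are not given: they have to be found in the camera images.
- flashlight_mid (a point): aluminium flashlight 165 mm long lying on the tread plate left or right of the locker; point on its axis at mid-length, 21 mm above what it lies on; x axis along it towards the head. Tube 34 mm in diameter from 60 mm tailwards to 40 mm headwards of this point; octagonal head (42 mm long) and tail cap (22 mm), 42 mm across flats, keep it from rolling. 0.18 to 0.37 kg
- locker: painted plywood boot locker, fixed on the 6 mm tread plate; origin at the centre of its underside, x to its back (away from the robot), y along its width. 320 mm deep, 500 mm wide, walls 12 mm thick and 210 mm high; aluminium door tracks along the front and back walls rise to 232 mm. Its -y half has a fixed top (at 210 mm); under the door in its +y half is a shallow tray
- tray_floor (a point): centre of the tray's floor, axes as the locker's: floor 296 mm along x, 208 mm along y, 60 mm below the tops of the walls. At the start it is open from above from its +y wall (104 mm from this point) to the edge of the open door, 59 mm or more to the -y side. A polish tin stands in its +x, +y corner
- boot_door (a joint): flat sliding door on top of the locker, 295 mm wide, 284 mm deep, 12 mm thick, upper face 225 mm above the locker's origin: 0 m is fully shut against its stop, positive is open (slid to the locker's -y), at most 0.195 m; starts 0.170 to 0.195 m open. Stays where it is left; about 3 N of friction
- door_handle (a point): middle of the bar of the door's bow handle (moves with the door, axes as the locker's): steel bar 14 mm thick, 130 mm long along x, its centre line 38 mm above the door; posts 12 mm thick stand 56 mm either side of this point. Push or pull it along y; with the door shut it is at y = +0.205 m in the locker's frame
- lock_plunger (a joint): stroke of the sprung lock plunger: 0 m out, 0.015 m fully in (end stop). Takes about 5 N at the start, about 12 N at the end. Pushed past about 0.0125 m it catches and stays at about 0.012 m when let go (released only by a key, not here); short of that it springs out. Its round-tipped bolt enters the hole in the fixed top only with the door shut to a few mm, else it stops dead at about 4 mm
- plunger_top (a point): centre of the flat top of the plunger's knob (moves with door and plunger): aluminium palm knob 46 mm in diameter, 13 mm thick, brass keyway disc, over a zinc lock body 60 x 60 x 30 mm on the door. Press straight down. 61 mm above the door when out, 49 mm when caught; on the locker's x = 0 line, 220 mm to the -y side of the handle's bar
- trowel: bystander: plastic hand trowel 200 x 66 mm on the plate, on the side of the locker without the flashlight; origin under its middle, handle to its -x. Not listed: a clog 270 mm long and 76 mm high and a flat wire bucket handle between robot and locker, an upright can 170 mm high at the right front corner of the plate, a brush and a plant pot (100 mm high) beyond the side places
- polish_tin: bystander: flat round steel tin 72 mm across, 30 mm high, in the tray's back corner; origin under its middle

How it is judged:
By the outcome, as a careful person would: the job done as asked, in the order asked, and still so for the second after the job is handed in, with the robot touching nothing.
It also fails if it takes over 58 s, if anything falls off the work surface, if the arm or the gripper's body presses on something with over 40 N, if the wrist force passes 120 N, or if a joint passes its speed limit or range.

## Working session

There is one attempt and no reset: what is moved stays moved. The work goes in short steps, Python scripts to look and compute and a tool call to move; the robot and the scene stay as the last step left them, time stands still between calls to the robot, and variables do not carry over. Pictures are saved under pics/ and viewed, about 8 in all and at most 12, crops included, and the job is handed in when it is done.

Besides the shell and the picture viewer there is one more tool, called after "Emit:" in YAML: its name, and indented under it one key for each argument. apply_moves: Moves the arm, as the interface text tells. Its arguments: {"type":"object","properties":{"rows":{"type":"string"},"newtons":{"type":"number"}},"required":["rows"]}

```bash
ls; mkdir -p pics; python3 - <<'E'
from bench import bot
import cv2
o=bot.observe();print({k:o[k] for k in('time_s','position','tcp_rot','contact_force','opening')},bot.finger_overhang)
for n in('side','top'):
    cv2.imwrite(f'pics/{n}0.png',cv2.cvtColor(bot.get_image(n),cv2.COLOR_RGB2BGR));print(n,bot.calibration(n))
a=[cv2.imread(f'pics/{n}0.png') for n in('side','top')]
E
```

```text
pics
{'time_s': 0.0, 'position': array([0.25893516, 0.56812184, 0.30254745]), 'tcp_rot': array([-1.57053359,  0.00240447,  1.14302753]), 'contact_force': array([ 0.62857727, -0.20364639, -0.40000692]), 'opening': 0.08523602142836977} 0.0726
side {'fov_y': 49.84582874338571, 'cx': 251.99827079926308, 'cy': 186.39360829947526, 'k1': -0.11560388855182935, 'world_to_cam': array([[ 0.74894517, -0.66259659,  0.0068482 , -0.45064437],
       [ 0.37938878,  0.43725758,  0.81539558, -0.3814115 ],
       [-0.54327276, -0.60808845,  0.57886367, -0.96227719],
       [ 0.        ,  0.        ,  0.        ,  1.        ]])}
top {'fov_y': 47.97415610478584, 'cx': 254.74092543469433, 'cy': 193.51347177434582, 'k1': -0.028704069479180822, 'world_to_cam': array([[-0.04027337, -0.99918601, -0.00231794,  0.00456905],
       [ 0.9765858 , -0.03985286,  0.21140464, -0.60670775],
       [-0.21132493,  0.00625031,  0.97739588, -1.43127273],
       [ 0.        ,  0.        ,  0.        ,  1.        ]])}
```

View pics/top0.png

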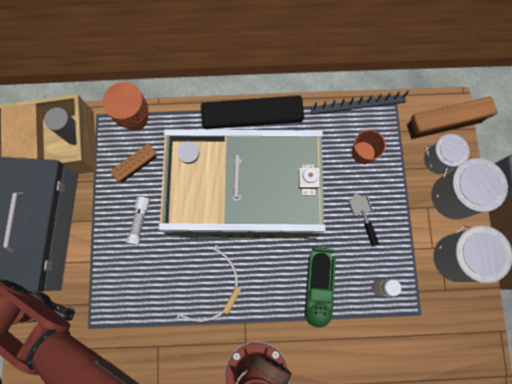

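View pics/side0.png

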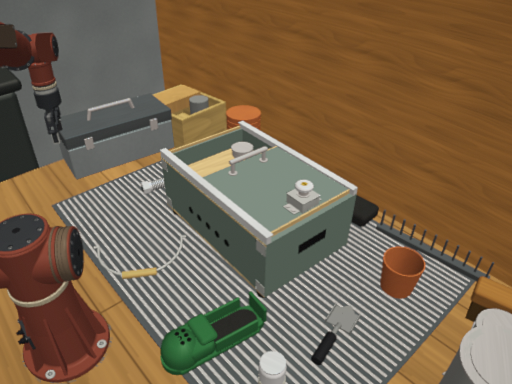

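```bash
cat > h.py <<'E'
import numpy as np,cv2
from bench import bot
def cam(n):
    c=bot.calibration(n);f=192/np.tan(np.radians(c['fov_y']/2));return c,f
def px(n,p):
    c,f=cam(n);q=c['world_to_cam']@np.append(p,1);s=np.array([q[0],-q[1]])/-q[2]
    s=s*(1+c['k1']*(s@s));return s*f+[c['cx'],c['cy']]
def world(n,uv,z):
    c,f=cam(n);d=(np.array(uv)-[c['cx'],c['cy']])/f;s=d.copy()
    for _ in range(20):s=d/(1+c['k1']*(s@s))
    W=c['world_to_cam'];R=W[:3,:3];o=-R.T@W[:3,3];r=R.T@[s[0],-s[1],-1]
    return o+r*(z-o[2])/r[2]
def crop(n,u0,v0,w,h,k,name,img=None):
    im=bot.get_image(n) if img is None else img
    c=cv2.resize(cv2.cvtColor(im,cv2.COLOR_RGB2BGR)[v0:v0+h,u0:u0+w],None,fx=k,fy=k,interpolation=cv2.INTER_CUBIC)
    cv2.imwrite(f'pics/{name}.png',c)
E
python3 - <<'E'
from h import *
crop('top',120,120,210,124,3.8,'c1')
E
```

```text
(no output)
```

View pics/c1.png

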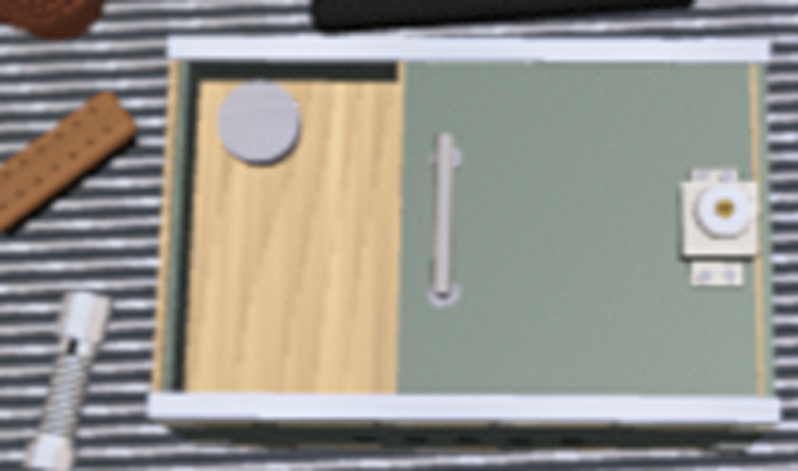

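```bash
python3 - <<'E'
from h import *
f=lambda u,v:(120+u/3.8,120+v/3.8)
for nm,u,v,z in [('BL',168,40,.238),('BR',770,42,.238),('FL',148,396,.238),('FR',780,400,.238),('h1',445,135,.269),('h2',441,294,.269),('knob',724,208,.292),('tin',260,121,.186),('doorFedgeback',403,62,.231),('dooredgefront',399,392,.231),('lwall_b',170,62,.216),('lwall_f',155,394,.216)]:
    print(nm,world('top',f(u,v),z).round(4))
crop('top',115,185,50,65,9,'c2')
E
```

```text
BL [0.7844 0.2591 0.238 ]
BR [ 0.7619 -0.2413  0.238 ]
FL [0.4861 0.2736 0.238 ]
FR [ 0.4626 -0.2271  0.238 ]
h1 [0.6826 0.0301 0.269 ]
h2 [0.5528 0.0374 0.269 ]
knob [ 0.6073 -0.1857  0.292 ]
tin [0.7275 0.1907 0.186 ]
doorFedgeback [0.7593 0.0644 0.231 ]
dooredgefront [0.4823 0.0748 0.231 ]
lwall_b [0.7731 0.2619 0.216 ]
lwall_f [0.4908 0.2728 0.216 ]
```

View pics/c2.png

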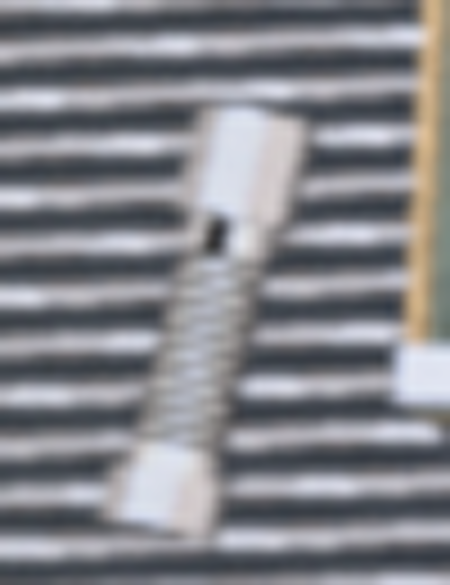

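```bash
cat >> h.py <<'E'
C=np.array([.6155,.016]);YL=-.045
def loc(x,y):
    c,s=np.cos(YL),np.sin(YL);return C+[c*x-s*y,s*x+c*y]
def plan(x,y,z,yaw=None):
    o=bot.observe();p=o['position'];a=o['tcp_rot'][2]
    print('t',round(o['time_s'],2),'pos',p.round(4),'rpy',o['tcp_rot'].round(3),'F',o['contact_force'].round(1),'open',round(o['opening'],4))
    t=0
    if yaw is not None: t=(a-yaw+np.pi/2)%np.pi-np.pi/2;a-=t
    d=np.array([x,y,z])-p
    print('turn units',round(np.degrees(t)/6,2),'then shift units x,y,z',(np.array([d[0]*np.cos(a)+d[1]*np.sin(a),-d[2],-d[0]*np.sin(a)+d[1]*np.cos(a)])/.04).round(2))
E
python3 - <<'E'
from h import *
g=lambda u,v:(115+u/9,185+v/9)
h=world('top',g(248,113),.03);t=world('top',g(158,523),.024)
d=h-t;yaw=np.arctan2(d[1],d[0]);m=(h+t)/2
print(h,t,np.hypot(*d[:2]),yaw,m)
print(px('side',[*m[:2],.027]),px('side',h))
plan(*m[:2],.16,yaw+np.pi/2)
print(bot.observe()['joints'])
E
```

```text
[0.61550399 0.37848975 0.03      ] [0.45570004 0.41282626 0.024     ] 0.16345120670193702 -0.21164848210566212 [0.53560202 0.39565801 0.027     ]
[165.3795783  181.71901645] [186.43206968 174.91403767]
t 0.2 pos [0.2591 0.5684 0.3031] rpy [-1.571e+00  1.000e-03  1.143e+00] F [ 0.7 -0.   0.4] open 0.085
turn units -2.06 then shift units x,y,z [-2.77  3.58 -7.67]
[ 1.03080948e+00  2.17471206e-01  1.61432346e+00 -1.08078040e-06
  1.31127696e+00 -1.12185554e-01]
```

Emit:
apply_moves:
  rows: "0 0 0 -1 1; 0 0 0 -1 1; -0.4 0.3 -1 0 1; -0.4 0.3 -1 0 1; -0.4 0.3 -1 0 1; -0.4 0.3 -1 0 1; -0.4 0.3 -1 0 1; -0.4 0.3 -1 0 1"
  newtons: 60

```text
time_s: 1.2
position: [0.4737, 0.422, 0.2313]
tcp_rot: [-1.571, 0.0, 1.352]
contact_force: [0.2, 0.6, -0.5]
opening: 0.0852
```

Emit:
apply_moves:
  rows: "-0.2 0.5 -0.8 0 1; -0.2 0.5 -0.8 0 1; 0 0 0 0 1; 0 0 0 0 1"

```text
time_s: 1.7
position: [0.5314, 0.3937, 0.1918]
tcp_rot: [-1.57, 0.0, 1.352]
contact_force: [-0.5, 0.6, 0.3]
opening: 0.0857
```

```bash
python3 - <<'E'
from h import *
plan(.5356,.3957,.083,1.359)
crop('side',70,90,200,150,4,'c3')
E
```

```text
t 1.7 pos [0.5314 0.3937 0.1918] rpy [-1.57   0.     1.352] F [-0.5  0.6  0.3] open 0.0857
turn units -0.07 then shift units x,y,z [ 0.07  2.72 -0.09]
```

View pics/c3.png

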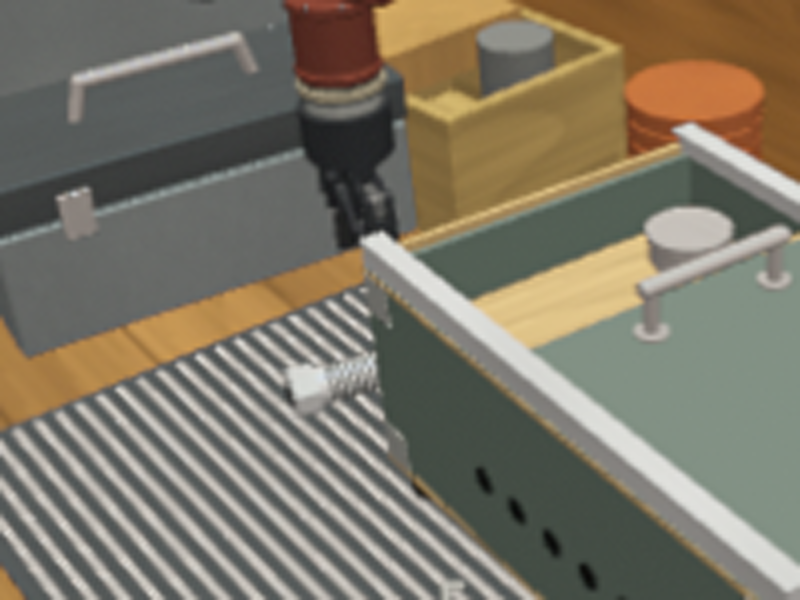

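The side view shows the flashlight's tail cap at (147,187). That fits the top-view estimate, so I'm descending and grasping.

Emit:
apply_moves:
  rows: "0.1 0.9 -0.1 0 1; 0 0.9 0 0 1; 0 0.6 0 0 1; 0 0.3 0 0 1; 0 0 0 0 1; 0 0 0 0 0.3; 0 0 0 0 0; 0 0 0 0 0"

```text
time_s: 2.75
position: [0.5372, 0.3967, 0.0852]
tcp_rot: [-1.572, -0.001, 1.352]
contact_force: [-3.5, -2.1, 29.2]
opening: 0.0325
```

Emit:
apply_moves:
  rows: "0 0 0 0 0; 0 0 0 0 0; 0 0 0 0 0; 0 0 0 0 0"

```text
time_s: 3.25
position: [0.5374, 0.397, 0.0853]
tcp_rot: [-1.572, -0.001, 1.352]
contact_force: [-0.6, 0.1, 6.1]
opening: 0.0319
```

Emit:
apply_moves:
  rows: "0 -0.3 0 0 0; 0 -0.6 0 0 0; 0 -0.9 0 0 0; 0 -1 0 0 0; 0 -1 0 0 0; 0 -1 0 0 0; 0 -1 0 0 0; 0 -0.8 0 0 0"

```text
time_s: 4.25
position: [0.536, 0.3963, 0.3487]
tcp_rot: [-1.57, 0.001, 1.352]
contact_force: [0.7, 1.6, -3.5]
opening: 0.0321
```

```bash
python3 - <<'E'
from h import *
x,y=loc(-.04,.137);print(x,y)
plan(x,y,.35,YL+np.pi/2)
a=bot.get_image('top');b=bot.get_image('side')
u,v=px('side',[.537,.397,.28]).astype(int);print(u,v,px('top',[.537,.397,.28]))
v0=max(v-75,0);u0=max(u-75,0)
cr=np.hstack([a[120:270,80:230],b[v0:v0+150,u0:u0+150]])
crop('',0,0,300,150,2.6,'c4',cr)
E
```

```text
0.5817034126892457 0.1546607034676608
t 4.25 pos [0.536  0.3963 0.3487] rpy [-1.570e+00  1.000e-03  1.352e+00] F [ 0.7  1.6 -3.5] open 0.0321
turn units -1.66 then shift units x,y,z [-5.98 -0.03 -1.41]
156 117 [114.22840356 206.70720514]
```

View pics/c4.png

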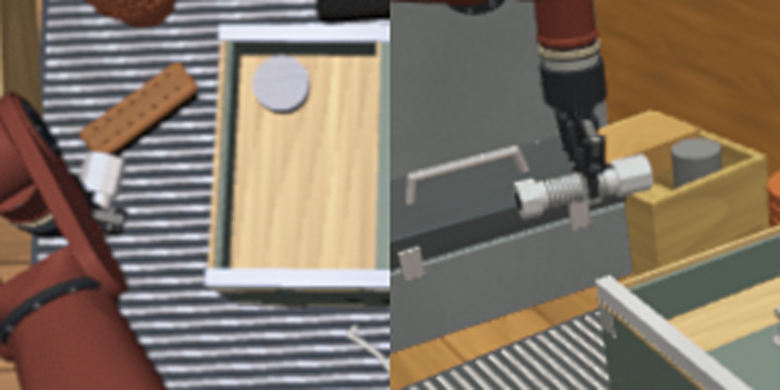

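Emit:
apply_moves:
  rows: "0 -0.2 0 -0.85 0; -0.5 0 0 -0.81 0; -1 0 -0.2 0 0; -1 0 -0.3 0 0; -1 0 -0.3 0 0; -1 0 -0.3 0 0; -1 0 -0.3 0 0; -0.5 0 0 0 0"

```text
time_s: 5.35
position: [0.5795, 0.1522, 0.3529]
tcp_rot: [-1.566, 0.001, 1.524]
contact_force: [-0.4, 0.1, -3.7]
opening: 0.032
```

Emit:
apply_moves:
  rows: "0 0 0 0 0; 0 0 0 0 0"

```text
time_s: 5.6
position: [0.5795, 0.1553, 0.355]
tcp_rot: [-1.569, -0.001, 1.527]
contact_force: [1.1, -0.5, -3.1]
opening: 0.0319
```

```bash
python3 - <<'E'
from h import *
x,y=loc(-.04,.137)
plan(x,y,.2365,YL+np.pi/2)
b=bot.get_image('side')
crop('side',130,60,180,130,4,'c5',b)
print(px('side',[*loc(-.1225,.137),.29]),px('side',[*loc(.0425,.137),.29]))
E
```

```text
t 5.6 pos [0.5795 0.1553 0.355 ] rpy [-1.569e+00 -1.000e-03  1.527e+00] F [ 1.1 -0.5 -3.1] open 0.0319
turn units 0.01 then shift units x,y,z [-0.01  2.96 -0.06]
[188.35925378 146.10876534] [235.04510992 129.20280897]
```

View pics/c5.png

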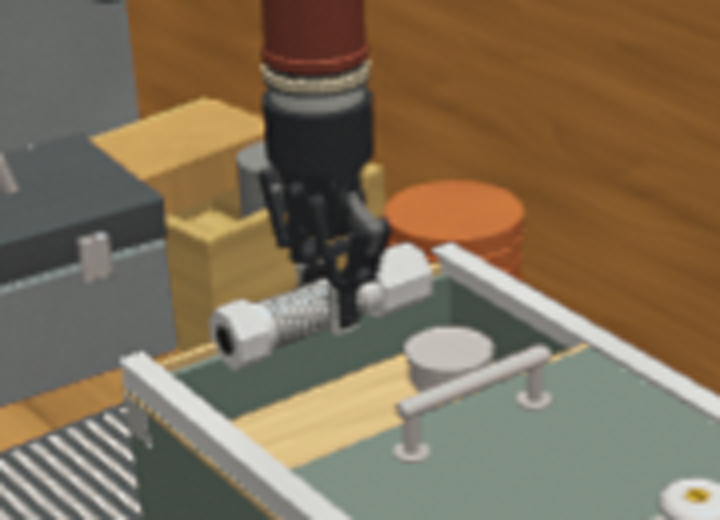

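The flashlight is level: its tail is at (188,144) and its head at (236,129), both where predicted. Lowering it now.

Emit:
apply_moves:
  rows: "0 0.4 0 0 0; 0 0.6 0 0 0; 0 0.7 0 0 0; 0 0.6 0 0 0; 0 0.35 0 0 0; 0 0.2 0 0 0; 0 0.05 0 0 0; 0 0 0 0 0"

```text
time_s: 6.65
position: [0.5807, 0.1546, 0.2408]
tcp_rot: [-1.572, -0.0, 1.526]
contact_force: [-0.0, -0.1, -3.6]
opening: 0.0322
```

Emit:
apply_moves:
  rows: "0 0.05 0 0 0; 0 0 0 0 0; 0 0 0 0 0"

```text
time_s: 7.02
position: [0.5803, 0.1544, 0.2382]
tcp_rot: [-1.571, -0.0, 1.526]
contact_force: [0.7, 0.5, -4.3]
opening: 0.0322
```

Emit:
apply_moves:
  rows: "0 0.03 0 0 0; 0 0.03 0 0 0; 0 0 0 0 0; 0 0 0 0 0"

```text
time_s: 7.52
position: [0.5801, 0.1544, 0.2355]
tcp_rot: [-1.571, 0.0, 1.526]
contact_force: [0.7, 0.4, -3.3]
opening: 0.0326
```

```bash
python3 - <<'E'
from h import *
plan(.58,.1545,.235)
E
```

```text
t 7.53 pos [0.5801 0.1544 0.2355] rpy [-1.571  0.     1.526] F [ 0.7  0.4 -3.3] open 0.0326
turn units 0.0 then shift units x,y,z [0.   0.01 0.  ]
```

Not touching yet. I'll go down in 1 mm steps.

Emit:
apply_moves:
  rows: "0 0.025 0 0 0; 0 0 0 0 0; 0 0 0 0 0"

```text
time_s: 7.9
position: [0.5802, 0.1545, 0.2353]
tcp_rot: [-1.571, 0.0, 1.526]
contact_force: [-3.7, -0.4, 3.9]
opening: 0.032
```

Emit:
apply_moves:
  rows: "0 0.025 0 0 0; 0 0 0 0 0; 0 0 0 0 0"

```text
time_s: 8.28
position: [0.5802, 0.1545, 0.2353]
tcp_rot: [-1.571, 0.0, 1.526]
contact_force: [-6.3, -0.8, 7.7]
opening: 0.0323
```

Emit:
apply_moves:
  rows: "0 0 0 0 0.4; 0 0 0 0 0.5; 0 0 0 0 0.7; 0 0 0 0 0.8; 0 0 0 0 0.8; 0 0 0 0 0.8"

```text
time_s: 9.02
position: [0.5802, 0.1544, 0.2335]
tcp_rot: [-1.571, -0.0, 1.526]
contact_force: [-0.8, 0.4, 0.6]
opening: 0.0681
```

Emit:
apply_moves:
  rows: "0 -0.2 0 0 0.8; 0 -0.5 0 0 0.8; 0 -0.8 0 0 0.8; 0 -1 0 0 0.8; 0 -1 0 0 0.8; 0 0 0 0 0.8"

```text
time_s: 9.78
position: [0.5823, 0.1548, 0.3809]
tcp_rot: [-1.583, -0.002, 1.526]
contact_force: [1.1, -0.4, 1.1]
opening: 0.0686
```

```bash
python3 - <<'E'
from h import *
x,y=loc(0.002,0.018+.05)
plan(x,y,.35,YL+np.pi/2)
plan(x,y,.35,YL)
a=bot.get_image('top');b=bot.get_image('side')
cr=np.hstack([a[120:240,140:300],b[110:230,150:310]])
crop('',0,0,320,120,2.5,'c6',cr)
E
```

```text
t 9.78 pos [0.5823 0.1548 0.3809] rpy [-1.583 -0.002  1.526] F [ 1.1 -0.4  1.1] open 0.0686
turn units 0.01 then shift units x,y,z [-1.73  0.77 -1.04]
t 9.78 pos [0.5823 0.1548 0.3809] rpy [-1.583 -0.002  1.526] F [ 1.1 -0.4  1.1] open 0.0686
turn units -14.99 then shift units x,y,z [-1.04  0.77  1.73]
```

View pics/c6.png

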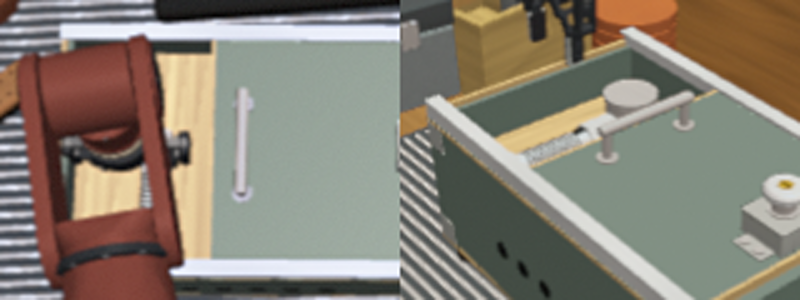

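```bash
python3 - <<'E'
from h import *
plan(.6175,.034,.324,YL+np.pi/2)
E
```

```text
t 9.88 pos [0.5804 0.1545 0.3753] rpy [-1.574e+00 -1.000e-03  1.526e+00] F [ 0.   0.1 -0.2] open 0.0682
turn units 0.01 then shift units x,y,z [-2.97  1.28 -1.06]
```

Emit:
apply_moves:
  rows: "-0.8 0 -0.3 0 1; -1 0 -0.4 0 1; -0.8 0 -0.3 0 1; -0.37 0 -0.06 0 1; 0 0.4 0 0 1; 0 0.5 0 0 1; 0 0.3 0 0 1; 0 0.08 0 0 1"

```text
time_s: 10.88
position: [0.6162, 0.0348, 0.3199]
tcp_rot: [-1.567, -0.0, 1.527]
contact_force: [0.4, -0.2, 0.2]
opening: 0.0856
```

Emit:
apply_moves:
  rows: "0 0 0 0 0.5; 0 0 0 0 0; 0 0 0 0 0; 0 0 0 0 0; 0 0 0 0 0"
  newtons: 50

```text
time_s: 11.5
position: [0.6175, 0.0343, 0.3232]
tcp_rot: [-1.572, -0.001, 1.526]
contact_force: [-0.3, 2.7, 2.3]
opening: 0.0122
```

```bash
python3 - <<'E'
from h import *
print(loc(0.0035,.205))
plan(*loc(.0035,.205),.324)
E
```

```text
[0.62821834 0.22063503]
t 11.5 pos [0.6175 0.0343 0.3232] rpy [-1.572e+00 -1.000e-03  1.526e+00] F [-0.3  2.7  2.3] open 0.0122
turn units 0.0 then shift units x,y,z [ 4.67 -0.02 -0.06]
```

Emit:
apply_moves:
  rows: "0.3 0 0 0 0; 0.6 0 0 0 0; 0.8 0 0 0 0; 0.8 0 0 0 0; 0.8 0 0 0 0; 0.6 0 0 0 0; 0.4 0 0 0 0; 0.2 0 0 0 0"

```text
time_s: 12.5
position: [0.626, 0.2144, 0.3232]
tcp_rot: [-1.573, 0.0, 1.527]
contact_force: [1.7, -4.2, 4.6]
opening: 0.0124
```

Emit:
apply_moves:
  rows: "0.1 0 0 0 0; 0 0 0 0 0; 0 0 0 0 0"

```text
time_s: 12.88
position: [0.6261, 0.218, 0.3232]
tcp_rot: [-1.573, -0.002, 1.526]
contact_force: [3.0, -0.2, 6.0]
opening: 0.0123
```

Emit:
apply_moves:
  rows: "0.1 0 0 0 0; 0 0 0 0 0; 0 0 0 0 0"

```text
time_s: 13.25
position: [0.6263, 0.2214, 0.3232]
tcp_rot: [-1.573, -0.001, 1.526]
contact_force: [2.2, -1.1, 5.1]
opening: 0.0123
```

Emit:
apply_moves:
  rows: "0.05 0 0 0 0; 0.05 0 0 0 0; 0 0 0 0 0; 0 0 0 0 0"

```text
time_s: 13.75
position: [0.6265, 0.2243, 0.3232]
tcp_rot: [-1.573, 0.002, 1.525]
contact_force: [1.6, -4.3, 4.6]
opening: 0.0125
```

Emit:
apply_moves:
  rows: "0.05 0 0 0 0; 0.05 0 0 0 0; 0 0 0 0 0; 0 0 0 0 0"

```text
time_s: 14.25
position: [0.6266, 0.2249, 0.3232]
tcp_rot: [-1.571, 0.009, 1.524]
contact_force: [1.1, -13.0, 7.1]
opening: 0.0123
```

Emit:
apply_moves:
  rows: "0.05 0 0 0 0; 0 0 0 0 0; 0 0 0 0 0"

```text
time_s: 14.62
position: [0.6266, 0.2251, 0.3231]
tcp_rot: [-1.571, 0.013, 1.524]
contact_force: [0.5, -16.1, 7.5]
opening: 0.012
```

Emit:
apply_moves:
  rows: "-0.12 0 0 0 0; 0 0 0 0 0; 0 0 0 0 0.2; 0 0 0 0 0.6; 0 0 0 0 1; 0 0 0 0 1; 0 0 0 0 1; 0 0 0 0 1"

```text
time_s: 15.62
position: [0.6258, 0.227, 0.3223]
tcp_rot: [-1.571, -0.0, 1.526]
contact_force: [-0.6, 0.9, 0.6]
opening: 0.085
```

Emit:
apply_moves:
  rows: "0 -0.4 0 0 1; 0 -0.8 0 0 1; 0 -1 0 0 1; 0 -0.5 0 0 1; 0 0 0 0 0.5; 0 0 0 0 0; 0 0 0 0 0; 0 0 0 0 0"

```text
time_s: 16.62
position: [0.6255, 0.2268, 0.4285]
tcp_rot: [-1.568, 0.001, 1.526]
contact_force: [-1.0, 0.4, -0.1]
opening: 0.0122
```

```bash
python3 - <<'E'
from h import *
plan(*loc(.003,-.015),.40)
a=bot.get_image('top');b=bot.get_image('side')
cr=np.hstack([a[120:240,150:330],b[110:230,200:360]])
crop('',0,0,340,120,2.35,'c7',cr)
for s in (0,.004):
  print(px('top',[*loc(.003,-.015+s),.292]),px('side',[*loc(.003,-.015+s),.292]))
E
```

```text
t 16.62 pos [0.6255 0.2268 0.4285] rpy [-1.568e+00  1.000e-03  1.526e+00] F [-1.   0.4 -0.1] open 0.0122
turn units 0.0 then shift units x,y,z [-5.65  0.71 -0.06]
[247.34851841 173.7915421 ] [256.92859596 152.95803942]
[245.99653562 173.78624139] [256.00092018 152.3712206 ]
```

View pics/c7.png

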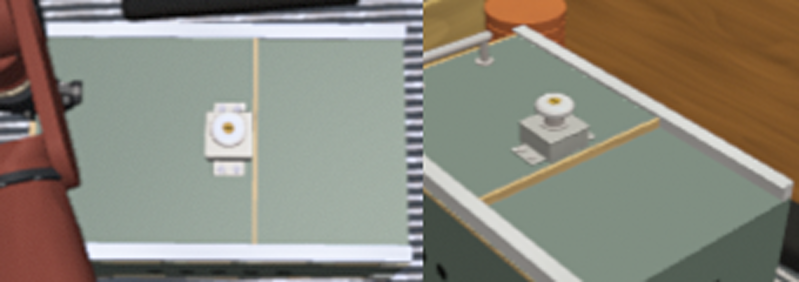

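The door is shut: the knob is at top (247,174.5) and side (256,153.5), within a pixel of the closed-door prediction. Next I move above the knob.

Emit:
apply_moves:
  rows: "-0.5 0 0 0 0; -0.9 0 0 0 0; -1 0 0 0 0; -1 0 0 0 0; -0.9 0 0 0 0; -0.7 0.2 0 0 0; -0.45 0.3 0 0 0; -0.2 0.3 -0.05 0 0"

```text
time_s: 17.73
position: [0.6175, -0.0003, 0.3975]
tcp_rot: [-1.57, -0.0, 1.525]
contact_force: [-0.6, -0.5, -0.9]
opening: 0.0
```

Emit:
apply_moves:
  rows: "0 0 0 0 0; 0 0 0 0 0; 0 0 0 0 0"

```text
time_s: 18.1
position: [0.618, 0.0019, 0.399]
tcp_rot: [-1.572, -0.0, 1.528]
contact_force: [-0.2, 1.0, -0.1]
opening: -0.0002
```

```bash
python3 - <<'E'
from h import *
plan(*loc(.002,-.0145),.366,YL+np.pi/2)
crop('side',190,90,130,95,4.5,'c8')
E
```

```text
t 18.1 pos [0.618  0.0019 0.399 ] rpy [-1.572 -0.     1.528] F [-0.2  1.  -0.1] open -0.0002
turn units 0.02 then shift units x,y,z [-0.01  0.82  0.03]
```

View pics/c8.png

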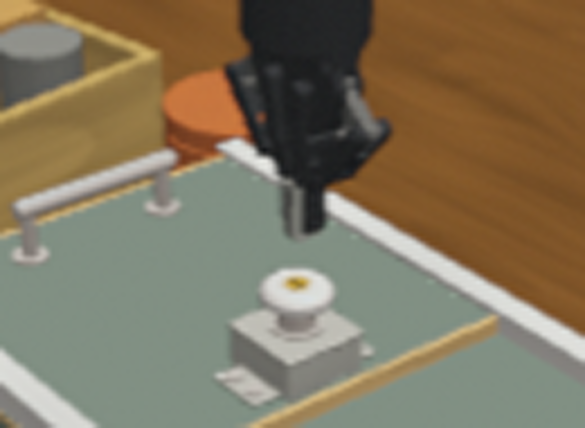

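The closed fingertips at crop (302,232) are centred over the knob at (298,283). Pressing.

Emit:
apply_moves:
  rows: "0 0.3 0 0 0; 0 0.4 0 0 0; 0 0.1 0 0 0; 0 0.06 0 0 0; 0 0.06 0 0 0; 0 0.06 0 0 0; 0 0 0 0 0"

```text
time_s: 19.02
position: [0.6168, 0.0012, 0.3622]
tcp_rot: [-1.569, -0.0, 1.526]
contact_force: [-7.8, 1.6, 10.0]
opening: -0.0
```

Emit:
apply_moves:
  rows: "0 0.06 0 0 0; 0 0.06 0 0 0; 0 0.06 0 0 0; 0 0 0 0 0; 0 0 0 0 0"

```text
time_s: 19.65
position: [0.6171, 0.0012, 0.3544]
tcp_rot: [-1.57, -0.0, 1.526]
contact_force: [-5.3, 1.4, 9.5]
opening: 0.0006
```

Emit:
apply_moves:
  rows: "0 0.05 0 0 0; 0 0.05 0 0 0; 0 0 0 0 0; 0 0 0 0 0"

```text
time_s: 20.15
position: [0.6171, 0.0012, 0.3512]
tcp_rot: [-1.57, -0.0, 1.526]
contact_force: [-6.4, 1.4, 10.5]
opening: -0.0002
```

Emit:
apply_moves:
  rows: "0 0.05 0 0 0; 0 0.05 0 0 0; 0 0 0 0 0; 0 0 0 0 0"

```text
time_s: 20.65
position: [0.6171, 0.0012, 0.3495]
tcp_rot: [-1.571, 0.0, 1.527]
contact_force: [-10.0, 1.3, 18.2]
opening: 0.0001
```

Emit:
apply_moves:
  rows: "0 0.06 0 0 0; 0 0 0 0 0; 0 0 0 0 0"

```text
time_s: 21.02
position: [0.6172, 0.0012, 0.3495]
tcp_rot: [-1.572, 0.0, 1.527]
contact_force: [-12.9, 0.6, 24.0]
opening: -0.0002
```

Emit:
apply_moves:
  rows: "0 -0.1 0 0 0; 0 -0.1 0 0 0; 0 -0.1 0 0 0; 0 -0.05 0 0 0; 0 0 0 0 0; 0 0 0 0 0"

```text
time_s: 21.78
position: [0.6176, 0.001, 0.3547]
tcp_rot: [-1.57, -0.0, 1.526]
contact_force: [-0.5, 0.5, 0.5]
opening: 0.0002
```

Emit:
apply_moves:
  rows: "0 -0.5 0 0 0; 0 -0.9 0 0 0; 1 -0.5 0 0 0; 1 0 0 0 0; 1 0 0 0 0; 0.5 0 0 0 0; 0 0 0 0 0; 0 0 0 0 0"

```text
time_s: 22.78
position: [0.6241, 0.1397, 0.4317]
tcp_rot: [-1.571, 0.001, 1.525]
contact_force: [-0.3, -0.3, 0.2]
opening: -0.0001
```

```bash
python3 - <<'E'
from h import *
plan(.62,0,.4)
b=bot.get_image('side')
crop('side',190,90,130,95,4.5,'c9',b)
for z in(.292,.280):print(4.5*(px('side',[*loc(.002,-.0145),z])-[190,90]))
E
```

```text
t 22.77 pos [0.6241 0.1397 0.4317] rpy [-1.571e+00  1.000e-03  1.525e+00] F [-0.3 -0.3  0.2] open -0.0001
turn units 0.0 then shift units x,y,z [-3.49  0.79 -0.06]
[299.38582409 283.50176306]
[299.13000355 300.39962802]
```

View pics/c9.png

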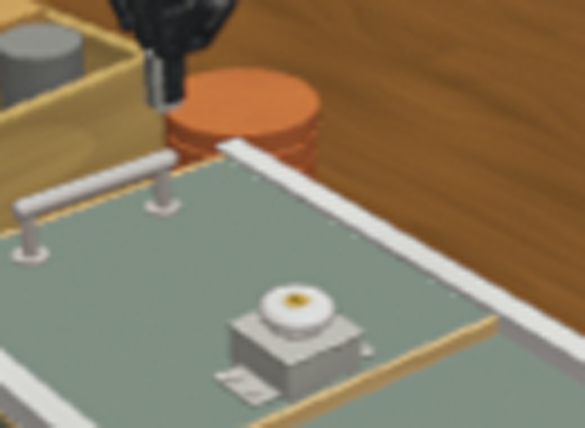

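The knob stays down, its top at crop row 300 as predicted for the caught position, and the door is shut. The arm is clear of everything, so I'm handing in.

```bash
python3 -c "
from bench import bot
print(bot.close_job())"
```

```text
the job is handed in; nothing more can be done
None
```

The flashlight is in the tray, the door is shut and the lock plunger is caught. I handed the job in at about 23 s of the 58 s allowed.

- **Flashlight:** I lowered it held level until it touched the tray floor, then let go. A picture afterwards showed it lying in the tray.
- **Door:** I pulled it by the handle until it stopped: the last 2 mm of command moved it only 0.2 mm, at 16 N. The handle ended about 4 mm past where I had estimated its shut position. However, the pictures put the knob within a pixel of where a shut door would have it.
- **Lock plunger:** I pressed it to its end stop, where the force reached 24 N. After I let go, its top was about 12 mm lower and stayed there, which matches the caught position.
- **Trowel and polish tin:** I did not touch the trowel, and the tin had not moved in the last picture taken before the door closed.

At the end the force reading was near zero and the gripper was clear of everything. Two checks I didn't make: the flashlight can't be seen with the door shut, and I took no last picture of the trowel.

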